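# Hang a slide-staining rack on the transfer rail

### The arm

A 6-joint arm with a two-finger parallel gripper is mounted at the origin on a cart in front of the work surface, level with it; the furniture and walls round the work are solid. World frame = base frame: x ahead of the robot, y to its left, z up, the work surface at z = 0. Lengths are in m, angles in rad, forces in N, time in s.
With the tool pointing down it reaches from about 0.35 to 0.725 m from the base axis. Payload 4.3 kg.
Tool frame: the origin (TCP) lies at the very end of the fingers, on their centre line; the grasp point (between the pads) lies 19 mm behind it; z points along the fingers, y is the line along which they close (so a half turn about z gives the same grasp; the last joint's range is limited). The gripper opens to 85 mm and grips with 20 to 120 N. Pads are 22 mm wide; open, the fingers measure 114 mm over their backs; the gripper's body (76 mm by 85 mm) begins 54 mm behind the grasp point. The pads swing forward as they close: fully open they stand 13 mm farther back than shut.
Start: joints at [-0.11, 0.377, 0.081, 1.274, 0, 1.46], TCP at [0.575, 0, 0.231] pointing down, gripper open.
Joint ranges: [-2.72, 2.72], [-0.84, 1.66], [-1.02, 1.22], [-1.77, 2.12], [-1.37, 1.28], [-3.14, 3.14]. Speed limits (rad/s): [2.57, 2.57, 3.14, 3.14, 3.14, 3.14].

### API

Orientations are given as a 3x3 rotation matrix whose columns are the frame's x, y, z axes.
In Python, from plant import * gives the robot as it stands.
- The arm moves only by the shell command python3 -m creep 'ROWS' [FORCE]. ROWS is JSON, a list of rows, each a list of 3 entries, a list of its own where there are three numbers: the shift along the tool's x, y, z in m, then the turn, a rotation vector about the tool's x, y, z in rad, then the opening, from 0 (shut) to 1 (fully open). In form: [[[tx, ty, tz], [rx, ry, rz], hand], ...]. A call has 1 to 5 rows; each row is the pose to reach, as a shift and turn from the pose commanded when the call began, along the tool's axes at that moment; what a row does not reach only later rows make up. A row lasts 1/12 s, in which the tool goes at most 41.7 mm and 7.16 degrees, less where a joint would pass 70% of its speed; a pose out of reach is approached as far as the arm can. A call with a gripper value outside its range is refused whole. The fingers move at their own pace and stop on an object; FORCE is the grip in N (left out, the last holds). Time passes only in rows, so rows that repeat a pose let the fingers close. It gives the time, the measured TCP pose, the force, the opening and the grip force at its end, in the units of the state.
- observe(): the state, without advancing time (a new reading comes with each control period).
- grab_frame(name): name is "scene" or "side" or "wrist"; returns a dict with "image" (420x560x3 uint8, blue, green, red), "depth" (420x560 float32, m along the optical axis (not along the pixel's ray), 0 where there is no reading), "K" (3x3 intrinsics, pixels), "position" and "orientation" of the camera in the world; the wrist camera has in their place "hand_eye" (4x4, takes a point from camera to tool coordinates, whose origin is the TCP and whose axes are the flange's). Camera axes: x right, y down, z forward; pixel columns grow to the right and rows downward; lengths in m; the calibration is good to about 2 mm. A picture is of the moment at which its call begins: read the wrist's pose just before it.
- sign_off(): hands the job in; it is judged then, once.
The state is a dict: "time_s": time; "joint_positions": joint angles; "dq": joint speeds; "tau": joint torques, N m; "tcp_pos": TCP position; "eef_rot": TCP orientation; "force": force on the tool from outside, world axes, zero at the start; "wrist_torque": the same for the moment, N m; "grip_width": finger opening in m; "grasp_force": force on a finger pad.
Only numpy, scipy, OpenCV 4.12 (cv2) and the standard library are available. Lean on these libraries where they do the work, as an engineer would, in place of code of your own. Each camera call takes 0.05 s, during which the arm holds its last target. There are 200 camera calls.

### The job

Hang the slide-staining rack on the transfer rail: lift it by its grip block, bring its hook over the anti-jump lip at the loading bay (the left end, with the flared back plate) and lower it gently until the hook's nose rests on the channel floor. Then, keeping the nose down behind the lip, slide the rack along the rail to the right until the nose drops fully into the locating notch, and let go. Keep the rack upright, do not force it against the rail, and leave the vials where they stand.

Things in the scene. Friction and masses are not known exactly. Their poses are not given: they have to be found in the camera images.
- carrier: Slide-staining rack, bare steel with glass slides, black grip block on top, 60 x 80 x 150 mm, 0.17-0.35 kg, stands on a flat foot 44 (x) by 80 (y). Origin: middle of the foot's underside; z up; +x is the hook side. Its stem's rear face is at x = 22; a 5 mm arm (underside z = 96) reaches to x = 37 and ends in the hook's nose. The 9 mm gap between stem and nose goes over the rail's lip.
- grip (a point): Where to hold the rack: middle of the grip block, 130 mm over the foot; axes as the rack's. The block is 16 mm thick along x, 40 mm along y, and reaches from z = 101 to 150 mm over the foot. Close the fingers along the rack's y, the rail's direction when it hangs.
- nose (a point): Middle of the bottom edge of the hook's nose, at (34, 0, 68) mm in the rack's frame; axes as the rack's. The nose hangs down from the arm, 6 mm thick along x (31 to 37), 24 mm long along y, its bottom edge rounded.
- rail: Aluminium transfer rail, 245 mm long (end stops at y = -115 and 130), on two grey posts, fixed to the bench. Origin: on the bench under the channel's centre line; y along the rail to the robot's left, x away from the robot, z up. The rack hangs on the -x side, axes along the rail's, its foot 32 mm over the bench, and when let go leans a few degrees. Rack on rail is rigid: keep below 20 N.
- lip (a point): Top edge of the anti-jump lip in front of the bay, at (-8, 85, 124) mm in the rail's frame; axes as the rail's. The lip runs the whole length, 5 mm thick (x = -10.5 to -5.5), 14 mm higher than the channel floor; below it an apron goes down to z = 50. The back wall (x = 6 to 10) tops at z = 126.
- bay (a point): Middle of the loading bay on the channel floor, at (0, 85, 110) mm in the rail's frame; axes as the rail's. The bay is y = 50 to 120, shown by a flared plate on the back wall (up to z = 146). The channel is 12 mm wide (x = -6 to 6), open upward; its floor is the top of a white index strip.
- search (a point): Middle of the stretch of channel floor that holds the notch, at (0, -35, 110) mm in the rail's frame; axes as the rail's. The white strip has one notch, 30 mm long, 10 mm deep (bottom z = 100), square edges. The strip is set differently every time, then fixed: the notch's middle is anywhere from y = -75 to 5 and is not measured. The strip's ends stick out of the rail.
- vial_a: Reagent vial with a blue cap, 23 mm across, 46 mm tall, loose, upright at the far right; origin under its base. A bystander.
- vial_b: Reagent vial with a blue cap, 23 mm across, 46 mm tall, loose, upright near the bench edge; origin under its base. A bystander.
Things that resemble listed ones, but are neither listed nor needed, are in the scene too. Several things have the shape of the carrier; the one meant has the colours described above.

How it is judged:
By the outcome, as a careful person would: the job done as asked, in the order asked, and still so for the second after the job is handed in, with the robot touching nothing.
It also fails if it takes over 58 s, if anything falls off the work surface, if the arm or the gripper's body presses on something with over 40 N, if the wrist force passes 120 N, or if a joint passes its speed limit or range.

## Working session

There is one attempt and no reset: what is moved stays moved. The work goes in short steps, Python scripts to look and compute and a shell command to move; the robot and the scene stay as the last step left them, time stands still between calls to the robot, and variables do not carry over. Pictures are saved under pics/ and viewed, at most 10 in all, crops included, and the job is handed in when it is done.

```bash
mkdir -p pics; ls; cat > h.py <<'E'
from plant import *
import numpy as np, cv2, pickle
def snap(n,tag):
    s=observe(); f=grab_frame(n); f['s']=s
    cv2.imwrite(f'pics/{tag}.png',f['image']); pickle.dump(f,open(f'pics/{tag}.pkl','wb')); return f
def load(tag): return pickle.load(open(f'pics/{tag}.pkl','rb'))
def cam(f):
    if 'hand_eye' in f:
        T=np.eye(4);T[:3,:3]=f['s']['eef_rot'];T[:3,3]=f['s']['tcp_pos'];T=T@f['hand_eye'];return T[:3,:3],T[:3,3]
    return np.array(f['orientation']),np.array(f['position'])
def cloud(f):
    d=f['depth'];v,u=np.mgrid[:d.shape[0],:d.shape[1]];K=f['K'];R,p=cam(f)
    c=np.stack([(u-K[0,2])/K[0,0]*d,(v-K[1,2])/K[1,1]*d,d],-1)
    P=c@R.T+p; P[d==0]=np.nan; return P
E
python3 - <<'E'
from h import *
a=snap('scene','scene0');b=snap('side','side0')
for f in (a,b): print(f['position'],np.round(f['orientation'],3).tolist(),f['K'][0])
s=observe();print(s['time_s'],s['eef_rot'],s['force'])
E
```

```text
pics
[-0.28805681  0.30580531  0.73623545] [[-0.44, -0.501, 0.745], [-0.898, 0.242, -0.367], [0.004, -0.831, -0.557]] [449.01404833   0.         280.34498354]
[-0.21266234 -0.12093768  0.54058597] [[0.013, -0.503, 0.864], [-1.0, -0.016, 0.006], [0.011, -0.864, -0.503]] [400.84399801   0.         277.87004864]
0.1 [[-3.95976741e-05  9.99998341e-01 -1.82097445e-03]
 [ 9.99999980e-01  3.99509973e-05  1.93993785e-04]
 [ 1.94066213e-04 -1.82096674e-03 -9.99998323e-01]] [ 0.50886679 -0.74113132  0.27572825]
```

View pics/scene0.png

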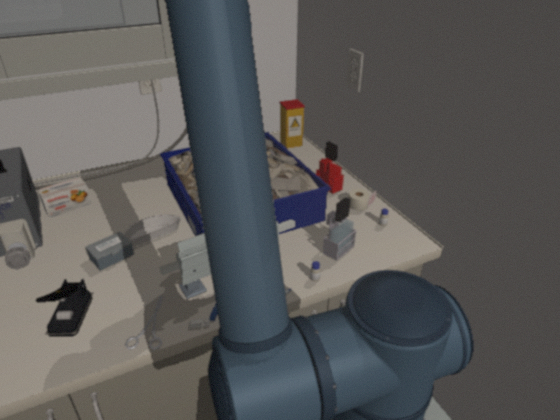

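View pics/side0.png

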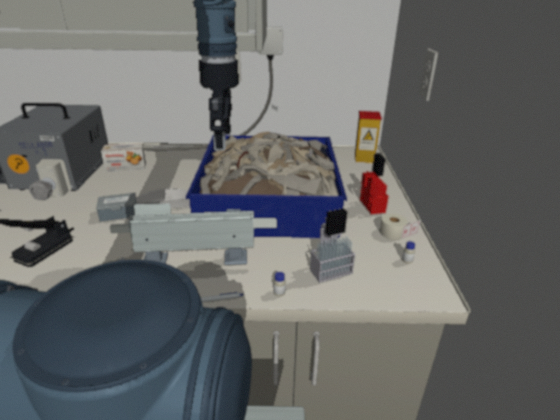

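Side view: a steel-grey rack with a black grip is at (332,250) with its grip at (336,222). A red rack of the same shape is at (375,190). The rail is at (195,228), with its flared bay plate at (152,210). The vials are at (280,284) and (409,252). The bare-steel rack matches the description, and I'll confirm it in a crop.

```bash
python3 - <<'E'
from h import *
f=load('side0');c=f['image'][150:310,120:430]
cv2.imwrite('pics/crop1.png',cv2.resize(c,None,fx=2.55,fy=2.55,interpolation=cv2.INTER_CUBIC))
for t in('side0','scene0'):
    f=load(t);P=cloud(f);print(t)
    pts={'side0':[(336,222),(328,214),(344,212),(336,232),(332,265),(152,210),(140,207),(165,208),(150,220),(240,220),(200,230),(265,223),(280,276),(409,245)],'scene0':[(343,208),(340,240),(190,244),(315,265),(384,212)]}[t]
    for u,v in pts: print((u,v),np.round(P[v,u],3))
E
```

```text
side0
(336, 222) [ 0.449 -0.23   0.126]
(328, 214) [ 0.442 -0.212  0.148]
(344, 212) [ 0.453 -0.244  0.146]
(336, 232) [ 0.448 -0.232  0.103]
(332, 265) [ 0.436 -0.228  0.03 ]
(152, 210) [0.475 0.135 0.131]
(140, 207) [0.477 0.159 0.136]
(165, 208) [0.48  0.11  0.133]
(150, 220) [0.454 0.135 0.12 ]
(240, 220) [ 0.469 -0.041  0.114]
(200, 230) [0.462 0.04  0.093]
(265, 223) [ 0.48  -0.09   0.101]
(280, 276) [ 0.38  -0.123  0.046]
(409, 245) [ 0.491 -0.397  0.044]
scene0
(343, 208) [ 0.443 -0.221  0.14 ]
(340, 240) [ 0.43  -0.212  0.056]
(190, 244) [0.476 0.145 0.134]
(315, 265) [ 0.385 -0.116  0.047]
(384, 212) [ 0.495 -0.396  0.045]
```

View pics/crop1.png

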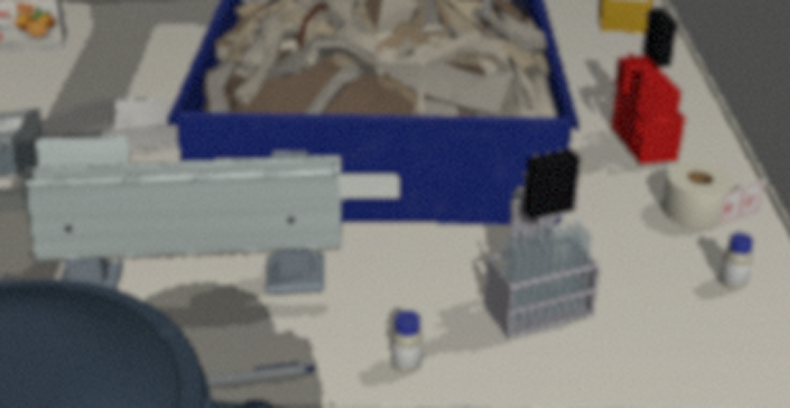

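The crop confirms the bare-steel rack with glass slides (grip at crop (551,183)). The red one at (648,110) is a decoy. Next I fit the rail and rack planes from depth.

```bash
python3 - <<'E'
from h import *
f=load('side0');P=cloud(f);im=f['image'].astype(int)
A=P[224:246,138:250].reshape(-1,3);A=A[np.isfinite(A).all(1)]
A=A[(A[:,0]>.43)&(A[:,0]<.5)&(A[:,2]>.055)&(A[:,2]<.118)]
c=np.median(A,0)
for i in range(5):
    M=A[:,[1,2]]-c[[1,2]];k,*_=np.linalg.lstsq(np.c_[M,np.ones(len(M))],A[:,0],rcond=None);r=A[:,0]-np.c_[M,np.ones(len(M))]@k
    A=A[abs(r)<2*r.std()+5e-4]
print('apron x=',k,'at',c,r.std(),'yaw deg',np.degrees(np.arctan(-k[0])))
print('ends row 235', [(u,np.round(P[235,u],3).tolist()) for u in list(range(128,142,2))+list(range(246,262,2))])
# grip: dark pixels high
m=(im.max(2)<50)&(P[...,2]>.095)&(P[...,2]<.16)&(abs(P[...,1]+.23)<.05)&(abs(P[...,0]-.45)<.05)
G=P[m];print('grip n',len(G),G.min(0),G.max(0),G.mean(0));q=np.polyfit(G[:,1],G[:,0],1);print('yaw',np.degrees(np.arctan(-q[0])))
# whole rack
m=(P[...,2]>.01)&(P[...,2]<.16)&(abs(P[...,1]+.23)<.07)&(abs(P[...,0]-.45)<.06);
Q=P[m];print(Q.min(0),Q.max(0))
w=grab_frame('wrist');print(np.round(w['hand_eye'],3),w['K'][0])
E
```

```text
apron x= [-0.09962716 -0.00600159  0.45991455] at [0.46004921 0.05545    0.08364556] 0.0010942946669079512 yaw deg 5.68944168823897
ends row 235 [(128, [0.58, 0.243, -0.003]), (130, [0.58, 0.238, -0.002]), (132, [0.447, 0.174, 0.088]), (134, [0.448, 0.17, 0.088]), (136, [0.449, 0.167, 0.088]), (138, [0.447, 0.162, 0.089]), (140, [0.45, 0.159, 0.087]), (246, [0.47, -0.051, 0.077]), (248, [0.472, -0.055, 0.076]), (250, [0.471, -0.06, 0.077]), (252, [0.472, -0.064, 0.077]), (254, [0.582, -0.059, 0.002]), (256, [0.579, -0.064, 0.004]), (258, [0.581, -0.069, 0.003]), (260, [0.58, -0.074, 0.003])]
grip n 442 [ 0.4384577  -0.24822765  0.09919243] [ 0.46327074 -0.20933558  0.14934288] [ 0.4475302  -0.22782178  0.12710099]
yaw 17.10244905262953
[ 0.41777922 -0.27390796  0.01000514] [ 0.48717763 -0.18420055  0.14948666]
[[ 0.    -0.963 -0.269  0.069]
 [ 1.     0.     0.    -0.001]
 [-0.    -0.269  0.963 -0.144]
 [ 0.     0.     0.     1.   ]] [360.63872234   0.         280.9430575 ]
```

```bash
python3 -m creep '[[[-0.18,-0.1,-0.02],[0,0,0.62],1],[[-0.18,-0.1,-0.02],[0,0,0.62],1],[[-0.18,-0.1,-0.02],[0,0,0.62],1],[[-0.18,-0.1,-0.02],[0,0,0.62],1],[[-0.18,-0.1,-0.02],[0,0,0.62],1]]'
cat >> h.py <<'E'
def togo(target,yaw,s=None):
    """tool-frame shift & rotvec to get TCP to target with tool x at yaw, z down"""
    from scipy.spatial.transform import Rotation as Ro
    s=s or observe();R=np.array(s['eef_rot']);c,n=np.cos(yaw),np.sin(yaw)
    T=np.array([[c,n,0],[n,-c,0],[0,0,-1]])
    return np.round(R.T@(np.array(target)-s['tcp_pos']),4),np.round(Ro.from_matrix(R.T@T).as_rotvec(),4)
E
python3 - <<'E'
from h import *
print(togo([.454,-.226,.25],np.radians(17.1)),observe()['joint_positions'],observe()['time_s'])
E
```

```text
time_s: 0.57
tcp_pos: [0.4737, -0.1813, 0.2513]
eef_rot: [[0.586, 0.811, -0.0], [0.811, -0.586, 0.0], [-0.0, -0.0, -1.0]]
force: [1.2, -1.2, 0.5]
grip_width: 0.0854
grasp_force: 0.0
(array([-0.0478,  0.0103,  0.0013]), array([-2.000e-04,  2.000e-04,  6.467e-01])) [-4.90569976e-01  2.33920910e-01 -6.62766734e-02  1.27087407e+00
 -1.32391894e-04  1.70582842e+00] 0.5667
```

```bash
python3 - <<'E'
from h import *
f=snap('wrist','w1')
E
```

```text
(no output)
```

View pics/w1.png

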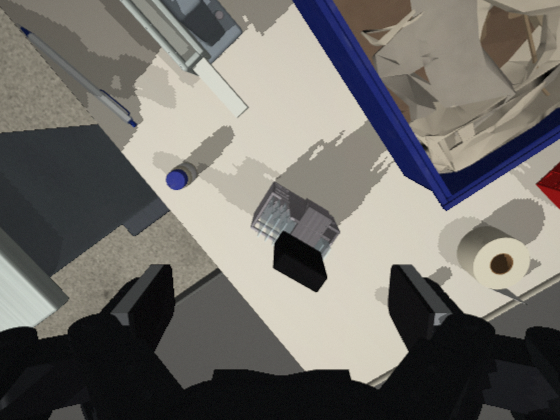

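The wrist picture shows the black grip at (300,261), slides on its left at (270,215) and the stem/hook plate at (320,225), so the hook points away from the robot. Now I measure it.

```bash
python3 - <<'E'
from h import *
f=load('w1');P=cloud(f)
near=(abs(P[...,1]+.22)<.08)&(abs(P[...,0]-.45)<.08)
near[:, :180]=0
near[310:]=0
for lo,hi in((.145,.156),(.093,.106),(.06,.09),(.01,.04)):
    m=near&(P[...,2]>lo)&(P[...,2]<hi);Q=P[m]
    r=cv2.minAreaRect((Q[:,:2]*1000).astype(np.float32));print(lo,hi,len(Q),np.round(Q[:,2].mean(),4),r)
m=near&(P[...,2]>.145)&(P[...,2]<.156);c=P[m][:,:2].mean(0);a=np.radians(17)
for z in((.145,.156),(.09,.106),(.005,.09)):
    m=near&(P[...,2]>z[0])&(P[...,2]<z[1]);d=P[m][:,:2]-c
    x=d@[np.cos(a),np.sin(a)];y=d@[-np.sin(a),np.cos(a)]
    print(z,c,np.percentile(x,[1,10,50,90,99])*1000,np.percentile(y,[1,10,50,90,99])*1000)
v=[(u,w) for u,w in[(320,225),(310,215),(330,232),(320,240)]]
for u,w in v: print((u,w),P[w,u])
E
```

```text
0.145 0.156 1148 0.1504 ((455.29205322265625, -228.11441040039062), (16.35941505432129, 40.054264068603516), 22.54155921936035)
0.093 0.106 1139 0.1016 ((469.6873779296875, -222.2582550048828), (42.67068099975586, 39.589759826660156), 22.030481338500977)
0.06 0.09 854 0.0744 ((464.9949645996094, -219.372314453125), (51.12507247924805, 69.67474365234375), 37.96710968017578)
0.01 0.04 573 0.0269 ((455.52545166015625, -227.99444580078125), (43.912513732910156, 79.98054504394531), 23.080127716064453)
(0.145, 0.156) [ 0.45581432 -0.22706246] [-9.18755216 -6.75686648  0.16282111  6.43319571  8.15213676] [-19.97660562 -15.97160228   0.14066301  15.87065247  18.90926402]
(0.09, 0.106) [ 0.45581432 -0.22706246] [ 4.86264808  8.44757116 20.89994253 34.04637913 36.27257936] [-17.32400349  -9.10566442   2.00118852  13.17641506  19.49028965]
(0.005, 0.09) [ 0.45581432 -0.22706246] [-24.83313534 -16.65682828   3.79037054  20.42039374  36.15965619] [-37.97019876 -32.280017    16.94957575  37.20949308  40.30400553]
(320, 225) [ 0.48323052 -0.22297414  0.10257883]
(310, 215) [ 0.48131241 -0.21081647  0.10201433]
(330, 232) [ 0.48057006 -0.25824347  0.03510564]
(320, 240) [ 0.47140018 -0.24649957  0.06985259]
```

```bash
python3 - <<'E'
from h import *
print(togo([.478,.0,.26],np.radians(95.7)))
E
```

```text
(array([ 0.1551, -0.1058, -0.009 ]), array([-0.0009,  0.0065, -0.7364]))
```

```bash
python3 -m creep '[[[0.155,-0.106,-0.009],[0,0,-0.62],1],[[0.155,-0.106,-0.009],[0,0,-0.62],1],[[0.155,-0.106,-0.009],[0,0,-0.62],1],[[0.155,-0.106,-0.009],[0,0,-0.62],1],[[0.155,-0.106,-0.009],[0,0,-0.62],1]]'
python3 -m creep '[[[0,0,0],[0,0,-0.11],1],[[0,0,0],[0,0,-0.11],1],[[0,0,0],[0,0,-0.11],1]]'
python3 - <<'E'
from h import *
print(togo([.478,.0,.26],np.radians(95.7)))
f=snap('wrist','w2')
E
```

```text
time_s: 1.03
tcp_pos: [0.4781, 0.0115, 0.2604]
eef_rot: [[-0.009, 1.0, -0.0], [1.0, 0.009, 0.002], [0.002, -0.0, -1.0]]
force: [-0.3, 0.2, 0.3]
grip_width: 0.085
grasp_force: 0.0
time_s: 1.28
tcp_pos: [0.4787, 0.008, 0.2601]
eef_rot: [[-0.108, 0.994, -0.0], [0.994, 0.108, -0.0], [-0.0, -0.0, -1.0]]
force: [1.0, -0.4, -0.8]
grip_width: 0.0853
grasp_force: 0.0
(array([-0.0079, -0.0015,  0.0001]), array([-0.0004,  0.0002,  0.0087]))
```

View pics/w2.png

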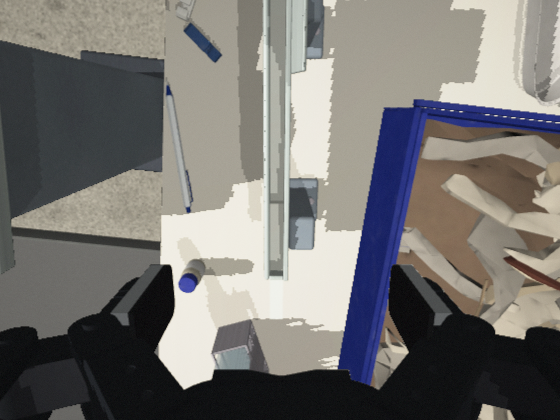

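The channel runs along column ≈277 from row 0 to 277. An edge across the floor shows at row ≈203. The depth profile along the floor should locate the notch.

```bash
python3 - <<'E'
from h import *
f=load('w2');P=cloud(f);im=f['image']
c=im[140:300,240:330];cv2.imwrite('pics/c2.png',cv2.resize(c,None,fx=3.75,fy=3.75,interpolation=cv2.INTER_CUBIC))
for v in range(0,300,5): print(v,np.round(np.nanmedian(P[v,274:281],0)*1000,1),end=' ')
print()
for v in(60,110,160,190,220,250,270): print(v,[(u,int(P[v,u,0]*1000),int(P[v,u,2]*1000)) for u in range(260,296,2) if np.isfinite(P[v,u,0])])
E
```

```text
0 [459.8 151.  110.1] 5 [460.1 147.8 110.3] 10 [460.5 144.4 111.3] 15 [460.8 141.2 111.2] 20 [461.1 137.9 110.4] 25 [461.5 134.5 111. ] 30 [461.9 131.2 111. ] 35 [462.2 127.7 111.3] 40 [462.6 124.4 110.3] 45 [462.9 121.  111.1] 50 [463.3 117.6 110.5] 55 [463.7 114.1 110.5] 60 [464.1 110.5 110.9] 65 [464.4 107.  110.7] 70 [464.8 103.6 109.7] 75 [465.2 100.  110.2] 80 [465.6  96.3 110.9] 85 [465.9  92.7 111. ] 90 [466.3  89.1 111.1] 95 [466.7  85.4 110.7] 100 [467.1  81.8 110.3] 105 [467.1  78.  111.1] 110 [467.9  74.3 110.4] 115 [468.3  70.5 111.5] 120 [468.7  66.7 110.7] 125 [469.1  62.9 110.5] 130 [469.5  58.9 110.9] 135 [469.9  55.2 111. ] 140 [470.3  51.2 110.7] 145 [470.7  47.3 111.1] 150 [471.2  43.2 110.9] 155 [471.6  39.4 111. ] 160 [472.   35.3 111.2] 165 [472.4  31.3 111.1] 170 [473.   25.4 100.9] 175 [473.4  21.2 101.1] 180 [473.9  17.  101. ] 185 [474.3  12.5 100.6] 190 [474.8   8.3 100.6] 195 [475.3   3.9 101. ] 200 [475.7  -0.5 100.9] 205 [476.   -2.3 111.2] 210 [476.5  -6.7 111. ] 215 [476.9 -11.2 110.6] 220 [477.4 -15.6 110.7] 225 [477.9 -20.  110.8] 230 [478.4 -24.5 1
[... 1734 characters left out ...]
 (284, 482, 126), (286, 484, 126), (288, 485, 125), (290, 487, 121), (292, 489, 121), (294, 491, 119)]
250 [(260, 463, 0), (262, 465, 1), (264, 469, 123), (266, 470, 124), (268, 472, 124), (270, 474, 110), (272, 475, 111), (274, 477, 110), (276, 479, 111), (278, 481, 110), (280, 482, 110), (282, 484, 111), (284, 485, 126), (286, 487, 127), (288, 496, 0), (290, 499, 2), (292, 501, 1), (294, 504, 1)]
270 [(260, 466, 1), (262, 468, 0), (264, 470, 123), (266, 472, 125), (268, 474, 125), (270, 476, 114), (272, 477, 114), (274, 479, 116), (276, 481, 114), (278, 482, 115), (280, 484, 114), (282, 486, 114), (284, 487, 126), (286, 489, 127), (288, 499, 1), (290, 502, 1), (292, 504, 0), (294, 507, 0)]
```

View pics/c2.png

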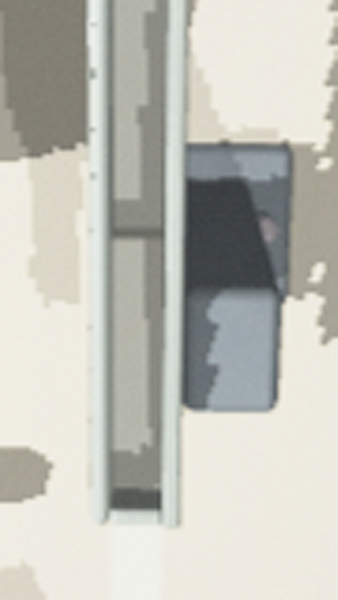

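The notch runs from world y ≈ -1 to +29 mm, with its middle at ≈14 mm. The channel centre line is x ≈ 471.1-0.098(y-35) mm and the rail yaw is ≈5.6°. Next I go to the rack with a half-turned grasp, because joint 6 would run out of range otherwise.

```bash

python3 -m creep '[[[-0.03,0,0],[0,0,-0.12],1],[[-0.07,0,0],[0,0,-0.24],1],[[-0.11,0,0],[0,0,-0.36],1],[[-0.15,0,0],[0,0,-0.48],1],[[-0.18,0,0],[0,0,-0.6],1]]' >/dev/null
python3 -m creep '[[[0,0,0],[0,0,-0.12],1],[[0,0,0],[0,0,-0.24],1],[[0,0,0],[0,0,-0.36],1],[[0,0,0],[0,0,-0.48],1],[[0,0,0],[0,0,-0.6],1]]'
python3 - <<'E'
from h import *
print(togo([.4554,-.228,.20],np.radians(202.5)),observe()['joint_positions'])
E
```

```text
time_s: 2.17
tcp_pos: [0.4981, -0.1716, 0.26]
eef_rot: [[-0.961, 0.275, -0.0], [0.275, 0.961, 0.0], [0.0, 0.0, -1.0]]
force: [0.1, -0.1, 0.3]
grip_width: 0.0851
grasp_force: 0.0
(array([ 0.0255, -0.066 ,  0.06  ]), array([ 2.000e-04, -4.000e-04, -6.716e-01])) [-4.52265227e-01  2.72558176e-01  7.27201259e-03  1.30595649e+00
 -4.76761929e-06 -1.73393263e-01]
```

```bash

python3 -m creep '[[[0.01,-0.03,0.02],[0,0,-0.12],1],[[0.02,-0.06,0.04],[0,0,-0.24],1],[[0.025,-0.066,0.06],[0,0,-0.36],1],[[0.0255,-0.066,0.06],[0,0,-0.48],1],[[0.0255,-0.066,0.06],[0,0,-0.6],1]]' >/dev/null
python3 -m creep '[[[0,0,0],[0,0,-0.07],1],[[0,0,0],[0,0,-0.07],1],[[0,0,0],[0,0,-0.07],1]]'
python3 - <<'E'
from h import *
f=snap('wrist','w3');P=cloud(f)
print(togo([.4554,-.228,.11],np.radians(202.5)))
near=(abs(P[...,1]+.228)<.05)&(abs(P[...,0]-.455)<.05)&(P[...,2]>.144)&(P[...,2]<.158)
Q=P[near];print(len(Q),Q[:,2].mean(),cv2.minAreaRect((Q[:,:2]*1000).astype(np.float32)))
E
```

```text
time_s: 2.83
tcp_pos: [0.4554, -0.2274, 0.2002]
eef_rot: [[-0.927, -0.376, -0.0], [-0.376, 0.927, 0.0], [0.0, 0.0, -1.0]]
force: [-1.4, 1.2, 0.6]
grip_width: 0.0853
grasp_force: 0.0
(array([ 0.0004, -0.0006,  0.0903]), array([ 0.    , -0.    , -0.0068]))
2006 0.15037377664917936 ((454.7464904785156, -229.22894287109375), (16.071107864379883, 40.0861930847168), 22.544612884521484)
```

View pics/w3.png

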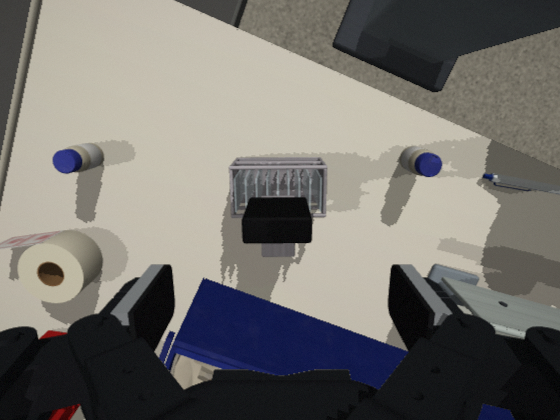

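The grip block at (277,220) sits square between the fingers. Both vials (67,160) and (428,163) are clear. Descend and grip.

```bash

python3 -m creep '[[[0.001,-0.001,0.03],[0,0,-0.007],1],[[0.0013,-0.0014,0.06],[0,0,-0.007],1],[[0.0013,-0.0014,0.08],[0,0,-0.007],1],[[0.0013,-0.0014,0.091],[0,0,-0.007],1],[[0.0013,-0.0014,0.091],[0,0,-0.007],1]]'
python3 -m creep '[[[0,0,0],[0,0,0],0],[[0,0,0],[0,0,0],0],[[0,0,0],[0,0,0],0],[[0,0,0],[0,0,0],0],[[0,0,0],[0,0,0],0]]' 60
python3 -m creep '[[[0,0,0],[0,0,0],0],[[0,0,0],[0,0,0],0],[[0,0,0],[0,0,0],0]]'
```

```text
time_s: 3.3
tcp_pos: [0.453, -0.2273, 0.1065]
eef_rot: [[-0.923, -0.384, -0.005], [-0.384, 0.923, 0.003], [0.003, 0.005, -1.0]]
force: [-0.5, -0.1, -0.1]
grip_width: 0.0853
grasp_force: 0.0
time_s: 3.72
tcp_pos: [0.4563, -0.2294, 0.1108]
eef_rot: [[-0.922, -0.386, 0.003], [-0.386, 0.922, -0.002], [-0.002, -0.003, -1.0]]
force: [0.1, -0.3, 4.3]
grip_width: 0.0393
grasp_force: 60.8
time_s: 3.97
tcp_pos: [0.4563, -0.2294, 0.1108]
eef_rot: [[-0.922, -0.386, 0.003], [-0.386, 0.922, -0.002], [-0.002, -0.003, -1.0]]
force: [-0.2, -1.2, 6.4]
grip_width: 0.0392
grasp_force: 61.2
```

```bash

python3 -m creep '[[[0,0,-0.01],[0,0,0],0],[[0,0,-0.025],[0,0,0],0],[[0,0,-0.045],[0,0,0],0],[[0,0,-0.065],[0,0,0],0],[[0,0,-0.08],[0,0,0],0]]'
python3 - <<'E'
from h import *
print(togo([.385,-.14,.195],np.radians(185.6)))
print(observe()['wrist_torque'])
E
```

```text
time_s: 4.38
tcp_pos: [0.4547, -0.2281, 0.1908]
eef_rot: [[-0.922, -0.387, -0.0], [-0.387, 0.922, 0.0], [0.0, 0.001, -1.0]]
force: [-0.4, -0.1, -3.5]
grip_width: 0.0391
grasp_force: 61.2
(array([ 0.0303,  0.1082, -0.0042]), array([ 5.000e-04, -2.000e-04,  2.991e-01]))
[-0.05033951  0.00663354 -0.00210353]
```

```bash

python3 -m creep '[[[0.005,0.015,-0.004],[0,0,0.06],0],[[0.012,0.04,-0.004],[0,0,0.12],0],[[0.02,0.065,-0.004],[0,0,0.18],0],[[0.027,0.09,-0.004],[0,0,0.24],0],[[0.03,0.108,-0.004],[0,0,0.299],0]]'
python3 - <<'E'
from h import *
print(togo([.388,.126,.195],np.radians(185.6)))
E
```

```text
time_s: 4.8
tcp_pos: [0.3829, -0.1383, 0.193]
eef_rot: [[-0.996, -0.095, -0.003], [-0.095, 0.996, 0.002], [0.003, 0.002, -1.0]]
force: [-0.4, -0.2, -2.3]
grip_width: 0.0392
grasp_force: 61.6
(array([-0.0301,  0.2627, -0.0015]), array([ 0.0022, -0.0026, -0.0029]))
```

```bash

python3 -m creep '[[[-0.003,0.02,-0.001],[0,0,0],0],[[-0.007,0.05,-0.001],[0,0,0],0],[[-0.01,0.08,-0.001],[0,0,0],0],[[-0.014,0.11,-0.001],[0,0,0],0],[[-0.017,0.14,-0.001],[0,0,0],0]]'
python3 -m creep '[[[-0.003,0.03,0],[0,0,0],0],[[-0.007,0.06,0],[0,0,0],0],[[-0.01,0.09,0],[0,0,0],0],[[-0.012,0.11,0],[0,0,0],0],[[-0.013,0.122,0],[0,0,0],0]]'
python3 -m creep '[[[0,0,0],[0,0,0],0],[[0,0,0],[0,0,0],0]]' >/dev/null
python3 - <<'E'
from h import *
f=snap('side','side1');g=snap('scene','scene1');h=snap('wrist','w4')
c=f['image'][100:320,60:340];
cv2.imwrite('pics/m1.png',np.hstack([cv2.resize(c,None,fx=2,fy=2),cv2.resize(g['image'][180:330,120:220],(200,440))]))
print(f['s']['tcp_pos'],togo([.388,.126,.195],np.radians(185.6)),observe()['force'])
E
```

```text
time_s: 5.22
tcp_pos: [0.388, 0.002, 0.1944]
eef_rot: [[-0.995, -0.097, -0.001], [-0.097, 0.995, 0.0], [0.001, 0.0, -1.0]]
force: [1.1, 0.3, -2.3]
grip_width: 0.0393
grasp_force: 61.5
time_s: 5.63
tcp_pos: [0.3888, 0.1254, 0.1943]
eef_rot: [[-0.995, -0.1, -0.001], [-0.1, 0.995, 0.001], [0.001, 0.001, -1.0]]
force: [-0.1, -0.2, -3.5]
grip_width: 0.0393
grasp_force: 61.6
[0.38920829 0.12340222 0.19422795] (array([ 0.0013,  0.0037, -0.0007]), array([-0.0004, -0.0005, -0.001 ])) [ 0.3561838  -0.09101048 -3.06004204]
```

View pics/m1.png

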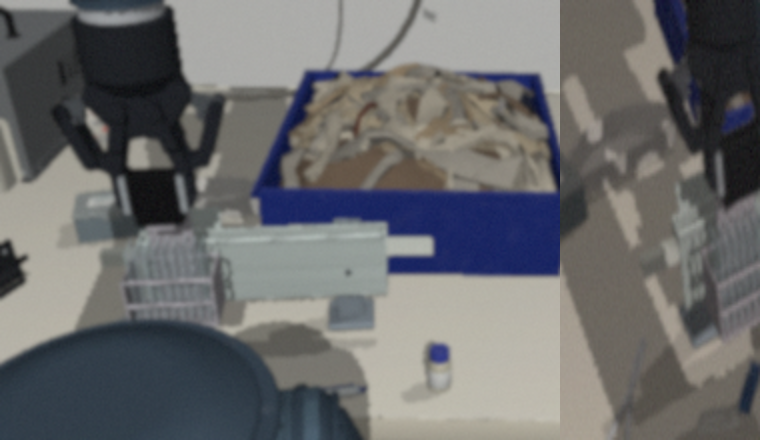

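The side view shows the rack upright in the fingers at (160,250), in front of the rail's left end and clear of it. I measure the held rack in the wrist depth, and the rail there too.

```bash
python3 - <<'E'
from h import *
f=load('w4');P=cloud(f);t=f['s']['tcp_pos'];a=np.radians(5.6)
X=np.array([np.cos(a),np.sin(a)]);Y=np.array([-X[1],X[0]])
d=P[...,:2]-t[:2];x=d@X*1000;y=d@Y*1000;z=P[...,2]*1000
m=(abs(x)<25)&(abs(y)<24)&(z>225)&(z<245);
print('griptop',m.sum(),z[m].mean(),np.percentile(x[m],[1,5,50,95,99]),np.percentile(y[m],[1,5,50,95,99]), cv2.minAreaRect(np.c_[x[m],y[m]].astype(np.float32)))
m=(x<0)&(x>-30)&(abs(y)<60)&(z>75)&(z<175);print('basket',m.sum(),np.percentile(x[m],[1,5]),np.percentile(y[m],[1,99]),z[m].min(),z[m].max())
# rail in world along
d2=P[...,:2]-np.array([.4698,.048]);xr=d2@X*1000;yr=d2@Y*1000
for lo,hi in((120,129),(106,114)):
  for y0 in(20,30,40,50,60,80,100):
    m=(abs(yr-y0)<6)&(z>lo)&(z<hi)&(abs(xr)<14);
    if m.sum()>3: print(lo,y0,m.sum(),np.percentile(xr[m],[3,97]),np.median(z[m]))
m=(abs(xr)<14)&(z>100)&(z<150);print('rail y ext',yr[m].min(),yr[m].max())
E
```

```text
griptop 8182 233.47162411337658 [-12.67571284 -11.62496314  -5.14855135   5.37459498   8.46161137] [-23.1749115  -20.25985949   0.3537004   21.90146531  23.36878156] ((-1.1354990005493164, -0.15073776245117188), (48.04050827026367, 24.763525009155273), 89.0696029663086)
basket 7036 [-23.58865476 -23.34588248] [-38.13125485  39.75113439] 85.94707178575933 166.58335460185273
120 50 16 [10.13102681 11.98881326] 128.16196840371302
120 60 46 [10.16862773 12.69671541] 128.18824046967055
120 80 41 [ 9.96378295 11.68467696] 128.3805437778306
120 100 37 [10.19572323 11.83952828] 128.04237800170574
rail y ext -123.5996663103728 170.92710684573117
```

```bash

python3 -m creep '[[[-0.008,0.0,0],[0,0,0],0],[[-0.02,0.0,0],[0,0,0],0],[[-0.033,0,0],[0,0,0],0],[[-0.039,0,0],[0,0,0],0],[[-0.039,0,0],[0,0,0],0]]'
cat > t.py <<'E'
from h import *
import sys
x,y,z=map(float,sys.argv[1:4])  # rail coords mm for TCP
a=np.radians(5.6);X=np.array([np.cos(a),np.sin(a)]);Y=np.array([-X[1],X[0]]);o=np.array([.4698,.048])
s=observe();d=np.array(s['tcp_pos'][:2])-o
w=o+x*X/1000+y*Y/1000
print('rail xy now',np.round([d@X*1000,d@Y*1000],2),'z',round(s['tcp_pos'][2]*1000,2),'F',np.round(s['force'],1),'tau',np.round(s['wrist_torque'],2),'togo',togo([*w,z/1000],a+np.pi,s))
E
python3 t.py -33.1 83 185
```

```text
time_s: 6.37
tcp_pos: [0.4301, 0.1265, 0.1942]
eef_rot: [[-0.995, -0.096, 0.0], [-0.096, 0.995, -0.0], [-0.0, -0.0, -1.0]]
force: [-0.2, 0.6, -2.6]
grip_width: 0.0397
grasp_force: 61.8
rail xy now [-31.83  81.98] z 194.19 F [-0.2  0.6 -2.6] tau [-0.03 -0.03 -0.  ] togo (array([0.0013, 0.001 , 0.0092]), array([-0.0001,  0.0002, -0.0013]))
```

```bash

python3 -m creep '[[[0.0013,0.001,0.005],[0,0,0],0],[[0.0013,0.001,0.013],[0,0,0],0],[[0.0013,0.001,0.02],[0,0,0],0],[[0.0013,0.001,0.022],[0,0,0],0],[[0.0013,0.001,0.022],[0,0,0],0]]' >/dev/null
python3 t.py -33.1 83 160
python3 - <<'E'
from h import *
for n in ('wrist','side','scene'): snap(n,'b'+n)
f=load('bwrist');P=cloud(f);t=f['s']['tcp_pos'];a=np.radians(5.6)
X=np.array([np.cos(a),np.sin(a)]);Y=np.array([-X[1],X[0]]);o=np.array([.4698,.048])
d=P[...,:2]-o;x=d@X*1000;y=d@Y*1000;z=P[...,2]*1000
for y0 in range(20,140,10):
    m=(abs(y-y0)<5)&(abs(x)<14)&(z>105)&(z<150)
    if m.sum()>5: print(y0,m.sum(),[(lo,np.round(np.percentile(x[m&(z>lo)&(z<lo+5)],[3,97]),1).tolist()) for lo in range(105,150,5) if (m&(z>lo)&(z<lo+5)).sum()>3])
m=(x<-40)&(x>-70)&(abs(y-83)<60)&(z>60)&(z<140);print('basket front x',np.percentile(x[m],[1,5]))
im=f['image'];c=load('bside')['image'][160:280,80:200]
cv2.imwrite('pics/m2.png',np.hstack([cv2.resize(im[150:,100:460],(480,360)),cv2.resize(c,(320,320))[:320] if 0 else cv2.resize(c,(320,360))]))
E
```

```text
rail xy now [-35.81  83.62] z 171.13 F [ 0.2 -0.  -3.2] tau [-0.03  0.06  0.03] togo (array([-0.0027, -0.0006,  0.0111]), array([-0.0002, -0.0024,  0.0003]))
20 588 [(105, [-10.0, 4.8]), (110, [-9.8, 6.9]), (115, [-9.8, 6.9]), (120, [-10.0, 6.7]), (125, [-9.0, 9.6])]
30 274 [(105, [-10.0, -9.0]), (110, [-10.0, 3.2]), (115, [-9.9, -9.0]), (120, [-10.2, -5.8]), (125, [-9.2, -6.7])]
basket front x [-59.54157009 -59.32486277]
```

View pics/m2.png

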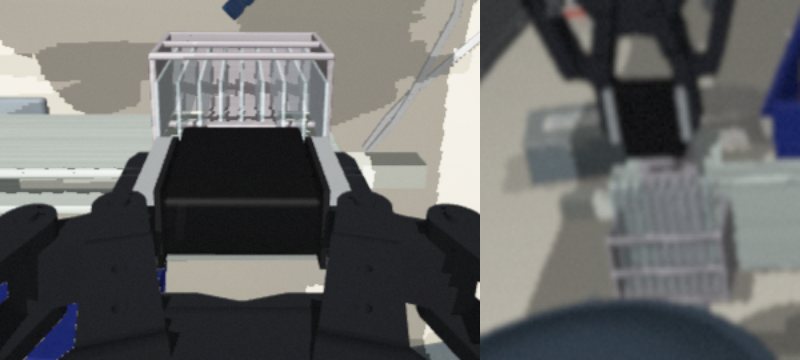

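The held rack is square to the rail and its hook is over the channel, with the strip end at (395,165) beyond. The measured pose seems to lag or vibrate, so I let it settle and re-read it.

```bash
python3 t.py -33.1 83 160; python3 -m creep '[[[0,0,0],[0,0,0],0],[[0,0,0],[0,0,0],0],[[0,0,0],[0,0,0],0],[[0,0,0],[0,0,0],0]]' >/dev/null;  python3 t.py -33.1 83 160;python3 -m creep '[[[0,0,0],[0,0,0],0],[[0,0,0],[0,0,0],0]]' >/dev/null;  python3 t.py -33.1 83 160
```

```text
rail xy now [-34.5   83.69] z 172.43 F [ 0.3  0.1 -2.4] tau [0.02 0.01 0.03] togo (array([-0.0014, -0.0007,  0.0124]), array([-0.    ,  0.0002,  0.0003]))
rail xy now [-34.27  83.66] z 172.51 F [ 0.8  0.5 -2.8] tau [-0.02 -0.02 -0.01] togo (array([-0.0012, -0.0007,  0.0125]), array([-0.    ,  0.0005,  0.0002]))
rail xy now [-34.41  83.64] z 172.35 F [ 0.2 -0.1 -3.4] tau [-0.02 -0.02  0.02] togo (array([-0.0013, -0.0006,  0.0123]), array([-0.    ,  0.0001,  0.0001]))
```

```bash
python3 -m creep '[[[-0.0015,0,0.002],[0,0,0],0],[[-0.0017,0,0.004],[0,0,0],0],[[-0.0017,0,0.006],[0,0,0],0],[[-0.0017,0,0.008],[0,0,0],0],[[-0.0017,0,0.01],[0,0,0],0]]' >/dev/null;  python3 t.py -32.7 83 160;python3 -m creep '[[[0,0,0.001],[0,0,0],0],[[0,0,0.002],[0,0,0],0],[[0,0,0.002],[0,0,0],0]]' >/dev/null;  python3 t.py -32.7 83 153
python3 - <<'E'
from h import *
f=snap('wrist','bw2');P=cloud(f);t=f['s']['tcp_pos'];a=np.radians(5.6)
X=np.array([np.cos(a),np.sin(a)]);Y=np.array([-X[1],X[0]]);o=np.array([.4698,.048])
d=P[...,:2]-o;x=d@X*1000;y=d@Y*1000;z=P[...,2]*1000
for y0 in (20,26,32):
    for lo,hi in((60,100),(123,128)):
        m=(abs(y-y0)<4)&(x<0)&(x>-14)&(z>lo)&(z<hi);print(y0,lo,np.round(np.percentile(x[m],[3,50,97]),1)) if m.sum()>5 else 0
m=(x<-40)&(x>-70)&(abs(y-83)<60)&(z>50)&(z<130);print('basket front x',np.percentile(x[m],[1,5,20]))
E
```

```text
rail xy now [-32.86  83.63] z 161.97 F [-0.3  0.2 -1.7] tau [-0.04  0.03 -0.02] togo (array([-0.0002, -0.0006,  0.002 ]), array([-0.    , -0.0003,  0.0001]))
rail xy now [-32.93  83.62] z 160.04 F [-0.1 -0.8 -1.9] tau [-0.04  0.02 -0.06] togo (array([-0.0002, -0.0006,  0.007 ]), array([-0.    , -0.0004,  0.0001]))
20 60 [-10.   -9.5  -9. ]
20 123 [-10.2  -8.5  -6.3]
26 60 [-10.   -9.5  -9. ]
26 123 [-10.1  -8.3  -6.2]
32 60 [-9.9 -9.5 -9.1]
32 123 [-10.3  -8.6  -6.1]
basket front x [-56.52906717 -56.32061925 -55.42777378]
```

```bash
python3 -m creep '[[[-0.0003,0,0.001],[0,0,0],0],[[-0.0005,0,0.002],[0,0,0],0],[[-0.0005,0,0.003],[0,0,0],0],[[-0.0005,0,0.004],[0,0,0],0],[[-0.0005,0,0.005],[0,0,0],0]]' >/dev/null;  python3 t.py -32.5 83 153;python3 -m creep '[[[0,0,0.0005],[0,0,0],0],[[0,0,0.001],[0,0,0],0],[[0,0,0.0015],[0,0,0],0]]' >/dev/null;  python3 t.py -32.5 83 152
```

```text
rail xy now [-32.21  83.63] z 155.23 F [ 0.7  0.1 -3.2] tau [-0.04  0.02  0.  ] togo (array([ 0.0003, -0.0006,  0.0022]), array([-0.    ,  0.0001,  0.0001]))
rail xy now [-32.22  83.64] z 153.77 F [ 0.3  0.1 -1.8] tau [ 0.01  0.02 -0.  ] togo (array([ 0.0003, -0.0006,  0.0018]), array([0.    , 0.0001, 0.0001]))
```

```bash
for i in 1 ; do python3 -m creep '[[[0,0,0.0003],[0,0,0],0],[[0,0,0.0006],[0,0,0],0]]' >/dev/null;  python3 t.py -32.5 83 152;python3 -m creep '[[[0,0,0.0003],[0,0,0],0],[[0,0,0.0006],[0,0,0],0]]' >/dev/null;  python3 t.py -32.5 83 152; done
```

```text
rail xy now [-32.21  83.63] z 153.21 F [-0.5 -0.6 -1.4] tau [-0.02 -0.01  0.05] togo (array([ 0.0003, -0.0006,  0.0012]), array([-0.    ,  0.0001,  0.0001]))
rail xy now [-32.19  83.64] z 152.64 F [ 0.3  0.2 -2.1] tau [-0.04  0.03 -0.  ] togo (array([ 0.0003, -0.0006,  0.0006]), array([-0.    ,  0.0002,  0.0001]))
```

```bash
python3 -m creep '[[[0,0,0.0003],[0,0,0],0],[[0,0,0.0006],[0,0,0],0]]' >/dev/null;  python3 t.py -32.5 83 152;python3 -m creep '[[[0,0,0.0003],[0,0,0],0],[[0,0,0.0006],[0,0,0],0]]' >/dev/null;  python3 t.py -32.5 83 152; python3 -m creep '[[[0,0,0.0002],[0,0,0],0],[[0,0,0.0004],[0,0,0],0]]' >/dev/null;  python3 t.py -32.5 83 152
```

```text
rail xy now [-32.19  83.64] z 152.44 F [-1.5 -0.2  4.4] tau [-0.12  0.3  -0.04] togo (array([ 0.0003, -0.0006,  0.0004]), array([-0.0001,  0.0004,  0.0002]))
rail xy now [-32.18  83.63] z 152.33 F [-5.1  0.1  8.7] tau [-0.15  0.77  0.01] togo (array([ 0.0003, -0.0006,  0.0003]), array([-0.0001,  0.0008,  0.0001]))
rail xy now [-32.21  83.64] z 152.25 F [-5.6 -1.5 11.2] tau [-0.16  0.9  -0.03] togo (array([ 0.0003, -0.0006,  0.0002]), array([-0.0001,  0.001 ,  0.0002]))
```

```bash
python3 -m creep '[[[0,0,-0.0008],[0,0,0],0],[[0,0,-0.0008],[0,0,0],0]]' >/dev/null;  python3 t.py -32.5 -34 152; python3 -m creep '[[[0,-0.001,0],[0,0,0],0],[[0,-0.003,0],[0,0,0],0],[[0,-0.006,0],[0,0,0],0],[[0,-0.009,0],[0,0,0],0],[[0,-0.012,0],[0,0,0],0]]' >/dev/null;  python3 t.py -32.5 -34 152
```

```text
rail xy now [-32.19  83.63] z 152.37 F [-3.2 -0.7  6.2] tau [-0.09  0.53  0.01] togo (array([ 0.0003, -0.1176,  0.0004]), array([-0.    ,  0.0006,  0.0001]))
rail xy now [-31.15  72.  ] z 152.31 F [0.1 4.5 3.2] tau [ 1.07 -0.11  0.15] togo (array([ 0.0014, -0.106 ,  0.0002]), array([0.0015, 0.0023, 0.0006]))
```

```bash
python3 -m creep '[[[0,0,0],[0,0,0],0],[[0,0,0],[0,0,0],0]]' >/dev/null;  python3 t.py -32.2 -34 152.4; python3 -m creep '[[[0,-0.004,0],[0,0,0],0],[[0,-0.009,0],[0,0,0],0],[[0,-0.014,0],[0,0,0],0],[[0,-0.019,0],[0,0,0],0],[[0,-0.023,0],[0,0,0],0]]' >/dev/null;  python3 t.py -32.2 -34 152.4;  python3 -m creep '[[[0,0,0],[0,0,0],0]]' >/dev/null;  python3 t.py -32.2 -34 152.4
```

```text
rail xy now [-31.24  71.16] z 152.26 F [1.3 2.7 4.4] tau [ 0.55 -0.36  0.02] togo (array([ 9.000e-04, -1.052e-01, -1.000e-04]), array([-0.0007,  0.002 , -0.0006]))
rail xy now [-31.68  49.22] z 152.27 F [-1.5  5.1  5.3] tau [ 1.45 -0.12  0.2 ] togo (array([ 0.0006, -0.0832, -0.0003]), array([0.0024, 0.0014, 0.0008]))
rail xy now [-31.7   48.08] z 152.27 F [0.5 1.8 6.7] tau [ 0.63 -0.21  0.09] togo (array([ 0.0005, -0.0821, -0.0001]), array([-0.0002,  0.0013, -0.0004]))
```

```bash
python3 -m creep '[[[0,-0.004,-0.0003],[0,0,0],0],[[0,-0.01,-0.0003],[0,0,0],0],[[0,-0.017,-0.0003],[0,0,0],0],[[0,-0.023,-0.0003],[0,0,0],0],[[0,-0.028,-0.0003],[0,0,0],0]]' >/dev/null;  python3 t.py -32.2 -34 152.4; python3 -m creep '[[[0.0003,-0.006,0],[0,0,0],0],[[0.0003,-0.012,0],[0,0,0],0],[[0.0003,-0.018,0],[0,0,0],0],[[0.0003,-0.024,0],[0,0,0],0],[[0.0003,-0.028,0],[0,0,0],0]]' >/dev/null;  python3 t.py -32.2 -34 152.4
```

```text
rail xy now [-32.11  20.86] z 152.31 F [-0.4  6.5  6.4] tau [ 1.34 -0.18  0.21] togo (array([ 0.0001, -0.0549, -0.0002]), array([0.0019, 0.0005, 0.0006]))
rail xy now [-32.48  -7.11] z 152.31 F [-0.3  5.   6.5] tau [ 1.42 -0.14  0.16] togo (array([-0.0003, -0.0269, -0.0001]), array([0.0021, 0.0004, 0.0005]))
```

```bash
python3 - <<'E'
from h import *
f=load('w2');P=cloud(f)
for v in [*range(163,172),*range(198,206)]: print(v,np.round(np.nanmedian(P[v,273:281],0)*1000,1))
E
python3 -m creep '[[[-0.0002,-0.006,0],[0,0,0],0],[[-0.0002,-0.012,0],[0,0,0],0],[[-0.0002,-0.017,0],[0,0,0],0],[[-0.0002,-0.02,0],[0,0,0],0],[[-0.0002,-0.022,0],[0,0,0],0]]' >/dev/null;  python3 t.py -32.2 -34 152.4;python3 -m creep '[[[0,0,0],[0,0,0],0],[[0,0,0],[0,0,0],0]]' >/dev/null;python3 t.py -32.2 -34 152.4
```

```text
163 [471.9  32.7 110.3]
164 [472.   32.  110.9]
165 [472.   31.2 111.2]
166 [472.1  30.4 111.1]
167 [472.2  29.5 110.8]
168 [472.4  27.2 101.1]
169 [472.   26.1 100.6]
170 [472.5  25.4 101. ]
171 [472.6  24.6 101.3]
198 [475.1   1.1 101.4]
199 [4.752e+02 3.000e-01 1.009e+02]
200 [475.3  -0.6 101.1]
201 [475.3  -0.7 104.4]
202 [475.4  -0.7 107.4]
203 [475.4  -0.8 110.7]
204 [475.5  -1.7 110.5]
205 [475.6  -2.4 111.1]
rail xy now [-32.66 -29.84] z 151.86 F [ 0.1  0.9 -0.5] tau [ 0.27 -0.26 -0.  ] togo (array([-0.0005, -0.0042, -0.0005]), array([-0.0003, -0.0006, -0.0004]))
rail xy now [-33.73 -30.6 ] z 151.1 F [ 0.1 -2.7 -2.2] tau [-0.58  0.11 -0.07] togo (array([-0.0015, -0.0034, -0.0013]), array([-0.0031, -0.0033, -0.001 ]))
```

```bash
python3 -m creep '[[[0,-0.001,0],[0,0,0],0],[[0,-0.002,0],[0,0,0],0],[[0,-0.003,0],[0,0,0],0],[[0,-0.0034,0],[0,0,0],0],[[0,-0.0034,0],[0,0,0],0]]' >/dev/null;  python3 t.py -32.3 -34 142.4;python3 -m creep '[[[0,0,0],[0,0,0],0],[[0,0,0],[0,0,0],0]]' >/dev/null;python3 t.py -32.3 -34 142.4
```

```text
rail xy now [-32.42 -32.77] z 151.98 F [ 0.1 -0.2 -2.4] tau [ 0.03  0.01 -0.05] togo (array([-0.0001, -0.0012,  0.0096]), array([ 0.    , -0.0002,  0.0001]))
rail xy now [-32.3  -32.71] z 152.13 F [ 0.9  0.4 -2.9] tau [-0.04  0.03  0.01] togo (array([-0.    , -0.0013,  0.0097]), array([0.    , 0.0001, 0.0002]))
```

Free of the floor, so the nose is over the notch. I go the last 1.2 mm to centre and lower gently.

```bash
python3 -m creep '[[[0,-0.0012,0],[0,0,0],0],[[0,-0.0012,0.001],[0,0,0],0],[[0,-0.0012,0.002],[0,0,0],0],[[0,-0.0012,0.003],[0,0,0],0],[[0,-0.0012,0.004],[0,0,0],0]]' >/dev/null;  python3 t.py -32.3 -34 142.4;python3 -m creep '[[[0,0,0.001],[0,0,0],0],[[0,0,0.002],[0,0,0],0],[[0,0,0.003],[0,0,0],0],[[0,0,0.004],[0,0,0],0]]' >/dev/null;python3 t.py -32.3 -34 142.4
```

```text
rail xy now [-32.39 -33.94] z 147.96 F [ 0.6  0.3 -3.1] tau [-0.07 -0.02 -0.04] togo (array([-0.0001, -0.0001,  0.0056]), array([ 0.    , -0.0001,  0.0001]))
rail xy now [-32.3  -33.94] z 144.01 F [-1.2  0.7 -3.4] tau [-0.02  0.02  0.04] togo (array([ 0.    , -0.0001,  0.0016]), array([0.    , 0.0001, 0.0001]))
```

```bash
python3 -m creep '[[[0,0,0.0005],[0,0,0],0],[[0,0,0.001],[0,0,0],0]]' >/dev/null;  python3 t.py -32.3 -34 142.4;python3 -m creep '[[[0,0,0.0004],[0,0,0],0],[[0,0,0.0008],[0,0,0],0]]' >/dev/null;python3 t.py -32.3 -34 142.4; python3 -m creep '[[[0,0,0.0003],[0,0,0],0],[[0,0,0.0003],[0,0,0],0]]' >/dev/null;python3 t.py -32.3 -34 142.4
```

```text
rail xy now [-32.34 -33.95] z 143.04 F [ 0.2 -0.2 -2.9] tau [ 0.03 -0.01  0.  ] togo (array([-0.    , -0.    ,  0.0006]), array([0.    , 0.    , 0.0001]))
rail xy now [-32.31 -33.97] z 142.48 F [-1.   0.4  2.8] tau [0.04 0.3  0.  ] togo (array([-0.    , -0.    ,  0.0001]), array([-0.0001,  0.0002,  0.0002]))
rail xy now [-32.31 -33.99] z 142.47 F [-2.7  0.3  2. ] tau [0.02 0.4  0.05] togo (array([-0.    , -0.    ,  0.0001]), array([-0.0001,  0.0004,  0.0001]))
```

The nose is on the notch bottom, 10 mm lower than the floor contact and carrying the weight. Ease the grip, open and retreat upward.

```bash
python3 -m creep '[[[0,0,0],[0,0,0],0],[[0,0,0],[0,0,0],0],[[0,0,0],[0,0,0],0]]' 20 | grep -E 'force|width'; python3 -m creep '[[[0,0,0],[0,0,0],0.6],[[0,0,0],[0,0,0],0.7],[[0,0,0],[0,0,0],0.8],[[0,0,0],[0,0,0],0.9],[[0,0,0],[0,0,0],0.9]]'; python3 -m creep '[[[0,0,-0.005],[0,0,0],0.9],[[0,0,-0.02],[0,0,0],0.9],[[0,0,-0.04],[0,0,0],0.9],[[0,0,-0.06],[0,0,0],0.9],[[0,0,-0.08],[0,0,0],0.9]]'
python3 - <<'E'
from h import *
f=snap('side','se');w=snap('wrist','we')
cv2.imwrite('pics/m3.png',np.hstack([cv2.resize(f['image'][140:300,100:340],(480,320)),cv2.resize(w['image'][:,100:460],(300,320))]))
print(observe()['time_s'])
P=cloud(w);a=np.radians(5.6);X=np.array([np.cos(a),np.sin(a)]);Y=np.array([-X[1],X[0]]);d=P[...,:2]-np.array([.4698,.048]);x=d@X*1000;y=d@Y*1000;z=P[...,2]*1000
m=(abs(x+34)<25)&(abs(y+34)<30)&(z>165)&(z<195);print(m.sum(),z[m].mean(),z[m].max(),cv2.minAreaRect(np.c_[x[m],y[m]].astype(np.float32)))
E
```

```text
force: [-3.5, 0.9, 5.9]
grip_width: 0.0394
grasp_force: 62.4
time_s: 14.82
tcp_pos: [0.4411, 0.011, 0.1419]
eef_rot: [[-0.995, -0.098, 0.0], [-0.098, 0.995, -0.0], [-0.0, -0.0, -1.0]]
force: [-0.4, 0.4, 0.6]
grip_width: 0.0769
grasp_force: 0.0
time_s: 15.23
tcp_pos: [0.4407, 0.0111, 0.2231]
eef_rot: [[-0.995, -0.098, -0.0], [-0.098, 0.995, 0.0], [0.0, 0.0, -1.0]]
force: [-0.4, 0.7, -0.1]
grip_width: 0.0769
grasp_force: 0.0
15.3333
2249 179.18929996159923 182.7105427059682 ((-40.07170867919922, -33.18693542480469), (16.00004005432129, 40.27803039550781), 0.7008553743362427)
```

View pics/m3.png

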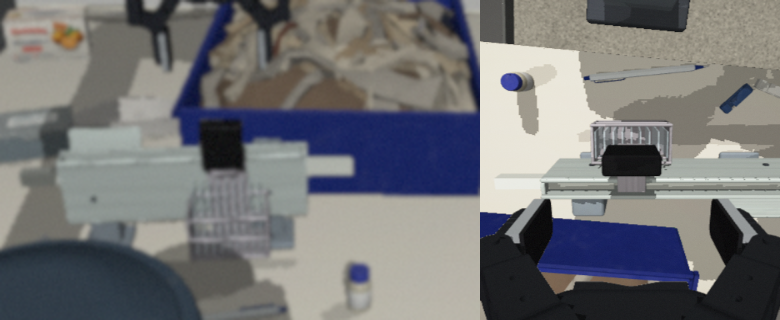

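The rack hangs on the rail at (230,190), hook over the lip, leaning slightly as described, with the gripper clear and the vial standing. One settling check, then hand in.

```bash
python3 -m creep '[[[0,0,-0.02],[0,0,0],0.9],[[0,0,-0.03],[0,0,0],0.9],[[0,0,-0.03],[0,0,0],0.9],[[0,0,-0.03],[0,0,0],0.9],[[0,0,-0.03],[0,0,0],0.9]]' >/dev/null
python3 - <<'E'
from h import *
w=snap('wrist','wf');P=cloud(w);a=np.radians(5.6);X=np.array([np.cos(a),np.sin(a)]);Y=np.array([-X[1],X[0]]);d=P[...,:2]-np.array([.4698,.048]);x=d@X*1000;y=d@Y*1000;z=P[...,2]*1000
m=(abs(x+34)<25)&(abs(y+34)<30)&(z>165)&(z<195);r=cv2.minAreaRect(np.c_[x[m],y[m]].astype(np.float32));print(m.sum(),z[m].mean(),r)
if abs(r[0][1]+34)<3 and abs(z[m].mean()-179.2)<1.5: print(sign_off())
E
```

```text
1820 179.17348628024166 ((-39.87358474731445, -33.17766189575195), (39.983272552490234, 16.14419937133789), 89.32699584960938)
the job is handed in; nothing more can be done
None
```

The rack is hung on the rail with its nose seated in the locating notch and the gripper clear, and I handed the job in at about 16 s; rail contact stayed near 15 N, the vials were not touched, and the verdict was not reported back.

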